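# Close up the valve-seat cutter chest

### The arm

A 6-joint arm with a two-finger parallel gripper is mounted at the origin on the work surface. World frame = base frame: x ahead of the robot, y to its left, z up, the work surface at z = 0. Lengths are in mm, angles in degrees, forces in N, time in s.
With the tool pointing down it reaches from about 300 to 850 mm from the base axis. Payload 4.2 kg.
Tool frame: the origin (TCP) lies at the very end of the fingers, on their centre line; the grasp point (between the pads) lies 19 mm behind it; z points along the fingers, y is the line along which they close (so a half turn about z gives the same grasp; the last joint's range is limited). The gripper opens to 91 mm and grips with 3 to 60 N. Pads are 32 mm wide; open, the fingers measure 118 mm over their backs; the gripper's body (76 mm by 178 mm) begins 60 mm behind the grasp point.
Start: joints at [-75.287, 18.312, 89.639, -0, 72.044, -1.146], TCP at [157.138, -553.128, 213.976] pointing down, gripper open.
Joint ranges: [-177.97, 177.97], [-48.28, 115.42], [12.27, 149.76], [-77.06, 257.06], [2.81, 150.46], [-146.56, 146.56]. Speed limits (degrees/s): [147.25, 147.25, 180, 180, 180, 180].

### API

Orientations are given as [roll, pitch, yaw] about the fixed x, y, z axes, in that order (R = Rz(yaw) Ry(pitch) Rx(roll)).
In Python, from workcell import env, grab_frame gives the robot as it stands. The module is installed in compiled form; this text tells all that it offers.
- The arm moves only by the tool move_arm, never from a script. Its argument "plan" is a list of rows, each an object of numbers: "tx", "ty", "tz": the shift along the tool's x, y, z in cm; "wx", "wy", "wz": the turn, a rotation vector about the tool's x, y, z in rad. In form: [{"tx": .., "ty": .., "tz": .., "wx": .., "wy": .., "wz": ..}, ...]. A call has 1 to 12 rows; each row shifts and turns the commanded pose from where the row before left it, along the tool's axes as they then stand; what a row does not reach is not made up. A row lasts 1/12 s, in which the tool goes at most 41.7 mm and 7.16 degrees, less where a joint would pass 70% of its speed; a pose out of reach is approached as far as the arm can. A call is refused whole if a number of a shift passes 4.17 or a number of a turn 0.125, either way. A call with a gripper value outside its range is refused whole. "gripper" is the finger opening in cm, from 0 to 9.12, set as the call begins (left out, the last holds). The fingers move at their own pace and stop on an object; "force" is the grip in N (left out, the last holds). Time passes only in rows, so rows that do not move let the fingers close. It gives the time, the measured TCP pose, the force, the opening and the grip force at its end, in the units of the state.
- env.state(): the state, without advancing time (a new reading comes with each control period).
- grab_frame(name): name is "side" or "top"; returns a dict with "color" (384x512x3 uint8, red, green, blue), "vfov" (degrees; the focal length in pixels is half the picture's height over the tangent of half this angle, whatever the lens; pixels are square), "cx", "cy" (the principal point, pixels), "k1" (the pictures are not rectified: a ray, as slopes to the right and down, at radius r is drawn at 1 + k1 r^2 times it, then the intrinsics apply), "view" (4x4, takes a point from world to camera coordinates). Camera axes: x right, y up, looking along -z (the intrinsics and any distortion apply to the point x, -y, -z); pixel columns grow to the right and rows downward; lengths in mm; the calibration is good to about 2 mm. A picture is of the moment at which its call begins. There is no depth.
- env.job_done(): hands the job in; it is judged then, once.
The state is a dict: "time_s": time; "qpos": joint angles; "qvel": joint speeds; "effort": joint torques, N m; "ee_pos": TCP position; "ee_rot": TCP orientation; "force": force on the tool from outside, world axes, zero at the start; "torque": the same for the moment, N m; "gripper_width": finger opening in mm; "gripper_force": force on a finger pad.
Only numpy, scipy, OpenCV 4.12 (cv2) and the standard library are available. Lean on these libraries where they do the work, as an engineer would, in place of code of your own. Each camera call takes 0.05 s, during which the arm holds its last target. There are 200 camera calls.

### The job

Close up the red cutter chest: push both of its open drawers fully home with closed fingertips, and only then push the lid over and ease it down until it is fully shut, without slamming it. Nothing needs to be gripped or lifted; do not shove the chest about, and leave the valves, the white-and-red carton and the pink tin as they stand.

Things in the scene. Friction and masses are not known exactly. Their poses are not given: they have to be found in the camera images.
- chest: low red steel chest standing loose on the bench, about 6 kg in all: 160 mm deep (x), 260 mm wide (y), 87 mm high to the rim without the lid. Origin at the centre of its underside; its -x side is the front, with two drawers side by side, and faces the robot (yaw up to 0.3 rad either way); +y is its left half, z up
- drawer_left (a joint): left drawer of the chest: how far it stands out, m; 0 = fully home, at most 0.09. Slides along the chest's x axis, towards the chest's -x when opening; slides with about 1.5 N of friction, stays where it is left, no catch
- drawer_left_front (a point): centre of the outer face of the left drawer's flat aluminium front (118 mm wide, 46 mm high, from 11 to 57 mm above the bench; no knob; a black finger-slot mark near its top edge). The face looks to the chest's -x; with the drawer home this point is at x = -88, y = +61.5, z = 34 mm in the chest's frame
- drawer_right (a joint): right drawer of the chest: how far it stands out, m; 0 = fully home, at most 0.09. Slides along the chest's x axis, towards the chest's -x when opening; slides with about 1.5 N of friction, stays where it is left, no catch
- drawer_right_front (a point): centre of the outer face of the right drawer's flat aluminium front (118 mm wide, 46 mm high, from 11 to 57 mm above the bench; no knob; a black finger-slot mark near its top edge). The face looks to the chest's -x; with the drawer home this point is at x = -88, y = -61.5, z = 34 mm in the chest's frame
- lid (a joint): lid angle, rad: 0 = shut (level), grows as it opens upward; starts between 1.15 and 1.45 (nearly upright). The hinge is stiff: the lid stays where it is left at any angle and takes about 1 to 3 N near its free edge to close; it has no catch
- lid_hinge (a point): middle of the lid's hinge line, along the chest's y at the rear rim: x = +80, z = 87 mm in the chest's frame. The lid reaches 168 mm from here towards the front, is 264 mm wide, 6 mm thick (outer surface 6 mm off the hinge plane, top at z = 93 mm when shut), with a 10 mm lip turned down at its free edge. Open, its outer face looks to the chest's +x, away from the robot
- lid_edge (a point): middle of the lid's free edge, on its outer surface: 168 mm from the hinge line
- valve_a: bystander: steel engine valve standing upright on its head (head 38 mm across, stem 8 mm thick, 105 mm tall); origin at the centre of its underside. Stands beside the chest, tips over easily
- valve_b: bystander: steel engine valve standing upright on its head (head 38 mm across, stem 8 mm thick, 105 mm tall); origin at the centre of its underside. Stands beside the chest, tips over easily
- valve_c: bystander: steel engine valve standing upright on its head (head 38 mm across, stem 8 mm thick, 105 mm tall); origin at the centre of its underside. Stands beside the chest, tips over easily
- carton: bystander: small white and red carton, 50 x 60 x 75 mm high; origin at the centre of its underside. Stands beside the chest
- tin: bystander: round pink tin, 162 mm across, 77 mm high; origin at the centre of its underside

How it is judged (in metres and radians):
On the way, in this order (a step that is already met when the one before it is completed fails the run):
1. both drawers fully home (within 5 mm) while the lid still stands open (over 0.8 rad) (value of joint each of drawer_left, drawer_right below 0.005 m and value of joint lid above 0.8 rad), for 0.2 s.
2. the lid is down (under 0.04 rad) with the drawers home (value of joint each of drawer_left, drawer_right below 0.005 m and value of joint lid below 0.04 rad), for 0.2 s.
At the end, for the whole second after the job is handed in: Both drawers within 5 mm of home, the lid within 0.04 rad of shut, the chest at rest, level and within 30 mm of where it stood, the valves, carton and tin upright and within 25 mm of their places (all of step 2 and distance of chest from where it was at the start of the episode below 0.03 m and angle between chest's own z axis and vertical below 0.12 rad and linear speed of chest below 0.02 m/s and distance of each of valve_a, valve_b, valve_c, carton, tin from where it was at the start of the episode below 0.025 m and angle between each of valve_a, valve_b, valve_c, carton, tin's own z axis and vertical below 0.35 rad); the robot touches nothing.
It fails at once if a valve, the carton or the tin is knocked, moved or lifted (over 25 mm, or tilted over 0.35 rad) (distance of any of valve_a, valve_b, valve_c, carton, tin from where it was at the start of the episode above 0.025 m or angle between any of valve_a, valve_b, valve_c, carton, tin's own z axis and vertical above 0.35 rad).
It fails at once if the chest is shoved over 30 mm from its place, lifted or tipped over 0.12 rad (distance of chest from where it was at the start of the episode above 0.03 m or angle between chest's own z axis and vertical above 0.12 rad).
It fails at once if the lid is slammed (closes faster than 2.5 rad/s) (velocity of joint lid below -2.5 rad/s).
It also fails if it takes over 58 s, if anything falls off the work surface, if the arm or the gripper's body presses on something with over 40 N, if the wrist force passes 120 N, or if a joint passes its speed limit or range.

## Working session

There is one attempt and no reset: what is moved stays moved. The work goes in short steps, Python scripts to look and compute and a tool call to move; the robot and the scene stay as the last step left them, time stands still between calls to the robot, and variables do not carry over. Pictures are saved under pics/ and viewed, at most 10 in all, crops included, and the job is handed in when it is done.

Besides the shell and the picture viewer there is one more tool, called after "Emit:" in YAML: its name, and indented under it one key for each argument. move_arm: Moves the arm, as the interface text tells. Its arguments: {"type":"object","properties":{"plan":{"type":"array","items":{"type":"object","properties":{"tx":{"type":"number"},"ty":{"type":"number"},"tz":{"type":"number"},"wx":{"type":"number"},"wy":{"type":"number"},"wz":{"type":"number"}}}},"gripper":{"type":"number"},"force":{"type":"number"}},"required":["plan"]}

```bash
mkdir -p pics; python3 - <<'E'
from workcell import env, grab_frame
import cv2,pickle
d={}
for n in("side","top"):
    f=grab_frame(n);d[n]=f
    cv2.imwrite(f"pics/{n}0.png",cv2.resize(f["color"][:,:,::-1],(800,600),interpolation=cv2.INTER_CUBIC))
    print(n,f["vfov"],f["cx"],f["cy"],f["k1"],f["view"].round(3).tolist())
pickle.dump(d,open("f0.pkl","wb"))
print(env.state())
E
```

```text
side 51.17229601537445 244.6955355244687 188.20868373780687 0.021518613933970282 [[-0.722, -0.692, -0.019, 531.503], [0.434, -0.473, 0.767, -247.026], [-0.539, 0.545, 0.641, -861.478], [0.0, 0.0, 0.0, 1.0]]
top 55.88693034333265 256.69108242035236 194.74231671122632 -0.08474635391824942 [[0.018, -1.0, 0.008, 120.488], [0.987, 0.019, 0.162, -588.692], [-0.162, 0.005, 0.987, -1190.921], [0.0, 0.0, 0.0, 1.0]]
{'time_s': 0.1, 'qpos': array([-7.52856528e+01,  1.83479612e+01,  8.96968024e+01, -5.11578333e-04,
        7.20436566e+01, -1.14667504e+00]), 'qvel': array([ 0.07382081, -0.16885149, -0.17726275,  0.0215493 ,  0.08266629,
       -0.04567821]), 'effort': array([-3.74493120e-04, -4.13332593e+01, -2.32509434e+01,  7.28611811e-02,
        4.22516721e-02, -6.02580599e-05]), 'ee_pos': array([ 157.03220669, -552.69676117,  213.22222851]), 'ee_rot': array([-1.79911588e+02, -1.28313669e-03,  1.58611793e+01]), 'force': array([-0.30882861, -0.21407225, -0.20492752]), 'torque': array([-0.02701816,  0.01543604,  0.01244846]), 'gripper_force': 0.0, 'gripper_width': 90.99236922122945}
```

View pics/side0.png

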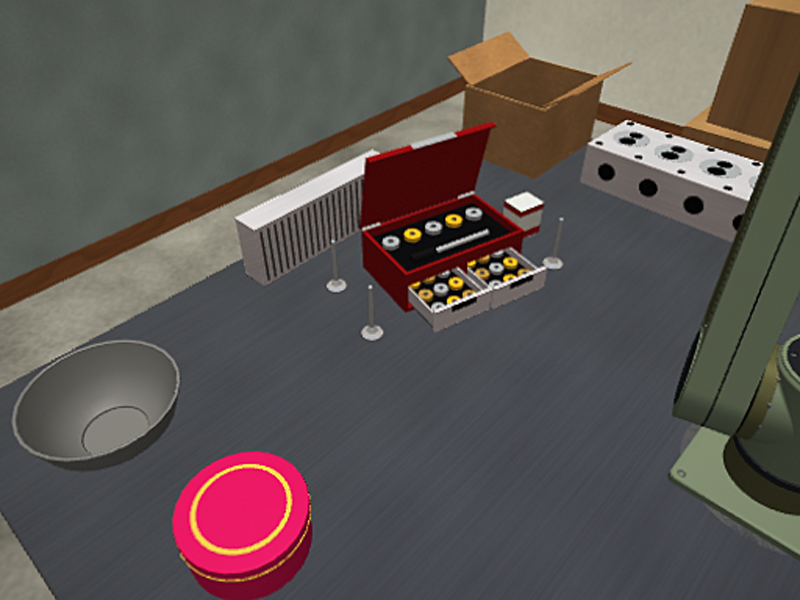

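View pics/top0.png

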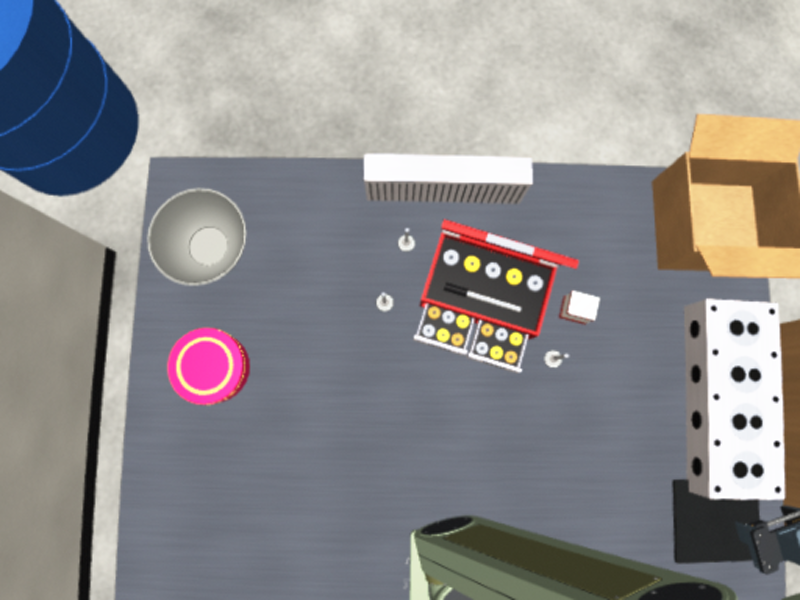

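The side view shows the chest with the lid up (edge near (365,157)–(493,127)) and both drawers out. The top view shows the chest around (490,290) yawed clockwise, with valves at (385,302), (407,242) and (553,358), the carton at (582,306), and the tin far left. I'll zoom in for precise points.

```bash
python3 - <<'E'
import cv2,pickle
d=pickle.load(open("f0.pkl","rb"))
for n,(x,y,w,h) in dict(top=(230,132,160,120),side=(195,72,180,135)).items():
    s=800/w
    c=cv2.resize(d[n]["color"][y:y+h,x:x+w,::-1],(800,600),interpolation=cv2.INTER_CUBIC)
    cv2.imwrite(f"pics/{n}c.png",c)
E
```

```text
(no output)
```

View pics/topc.png

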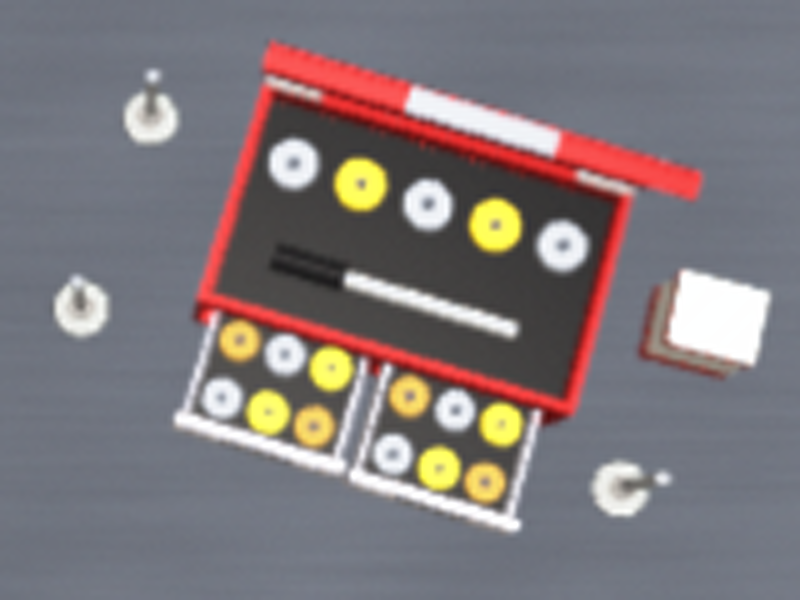

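View pics/sidec.png

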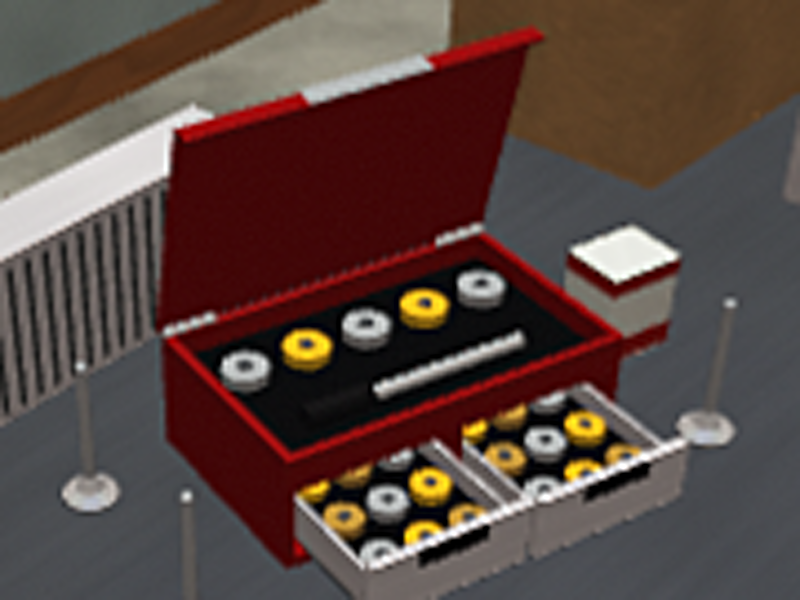

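Top crop: rim corners FL(203,301), FR(572,411), BR(630,199), BL(269,90); drawer face top edges (178,421)–(340,470) and (354,478)–(517,527); lid outer edge (272,42)–(703,174); valve heads (151,117), (81,307), (620,488). Side crop: rim FL(290,458), FR(620,341); lid corners (180,130), (542,35). I'll fit everything by reprojection.

```bash
cat > h.py <<'E'
import numpy as np,cv2,pickle
from scipy.optimize import least_squares
def proj(f,P):
    P=np.atleast_2d(P);c=P@f["view"][:3,:3].T+f["view"][:3,3]
    s=np.c_[c[:,0],-c[:,1]]/-c[:,2:3];s=s*(1+f["k1"]*(s**2).sum(1,keepdims=True))
    F=384/2/np.tan(np.radians(f["vfov"]/2));return s*F+[f["cx"],f["cy"]]
def onz(f,uv,z):
    return least_squares(lambda p:proj(f,[p[0],p[1],z])[0]-uv,[600,0]).x
def pts(p):
    x,y,w,dl,dr,a=p
    L={}
    for s,n in((1,"L"),(-1,"R")):
        L["F"+n]=(-80,s*130,87);L["B"+n]=(80,s*130,87)
        d=dl if s>0 else dr
        L["d"+n+"o"]=(-88-d,s*120.5,57);L["d"+n+"i"]=(-88-d,s*2.5,57)
        L["e"+n]=(80-168*np.cos(a)+6*np.sin(a),s*132,87+168*np.sin(a)+6*np.cos(a))
    R=np.array([[np.cos(w),-np.sin(w),0],[np.sin(w),np.cos(w),0],[0,0,1]])
    return {k:R@np.array(v)+[x,y,0] for k,v in L.items()}
E
cat > fit.py <<'E'
from h import *
d=pickle.load(open("f0.pkl","rb"));T,S=d["top"],d["side"]
t=lambda u,v:(np.array([u,v])+.5)/5-.5+[230,132]
s=lambda u,v:(np.array([u,v])+.5)/(40/9)-.5+[195,72]
O=[(T,k,t(*p)) for k,p in dict(FL=(203,301),FR=(572,411),BR=(630,199),BL=(269,90),dLo=(178,421),dLi=(340,470),dRi=(354,478),dRo=(517,527),eL=(272,42),eR=(703,174)).items()]
O+=[(S,k,s(*p)) for k,p in dict(FL=(290,460),FR=(620,341),BR=(482,236),BL=(167,340),dRo=(688,442),eL=(180,128),eR=(540,30)).items()]
def r(p):
    q=pts(p);return np.array([proj(f,q[k])[0]-uv for f,k,uv in O])
R=least_squares(lambda p:r(p).ravel(),[650,0,-.2,60,60,1.3],x_scale=[10,10,.1,10,10,.1],loss="soft_l1")
print("x y yaw dl dr lid",R.x.round(3))
for (f,k,_),e in zip(O,r(R.x)):print(k,e.round(1),end=" ")
print()
for k,v in pts(R.x).items():print(k,v.round(0),end=" ")
print()
for n,p in dict(a=(151,117),b=(81,307),c=(620,488)).items():print(n,onz(T,t(*p),4).round(0))
print("carton top",onz(T,t(718,318),75).round(0))
E
python3 fit.py
```

```text
x y yaw dl dr lid [ 6.29824e+02 -5.67140e+01 -2.89000e-01  6.77800e+01  6.87110e+01
  1.35500e+00]
FL [-1.2  0.1] FR [0.1 1.6] BR [ 0.8 -0.9] BL [-0.4 -2. ] dLo [-0.5 -0.4] dLi [0.6 0.4] dRi [-0.8 -0.5] dRo [0.2 0.2] eL [-0.2  0.5] eR [-0.   0.9] FL [0.2 0.9] FR [ 2.2 -0.8] BR [ 0.7 -1.4] BL [-0.4 -0.9] dRo [ 0.5 -0.6] eL [-1.   0.1] eR [-1.2 -0.9] 
FL [590.  91.  87.] BL [744.  45.  87.] dLo [515. 103.  57.] dLi [481. -10.  57.] eL [715.  56. 252.] FR [ 516. -159.   87.] BR [ 669. -204.   87.] dRo [ 445. -128.   57.] dRi [479. -14.  57.] eR [ 640. -197.  252.] 
a [739. 122.]
b [599. 170.]
c [ 477. -212.]
carton top [ 588. -263.]
```

Emit:
move_arm:
  plan:
    - {"wz": 0.113}
    - {"wz": 0.113}
    - {"wz": 0.113}
    - {"wz": 0.113}
    - {"wz": 0.113}
    - {"tx": 0.6, "ty": -3.0}
    - {"tx": 0.6, "ty": -3.0}
    - {"tx": 0.6, "ty": -3.0}
    - {"tx": 0.6, "ty": -3.0}
    - {"tx": 0.6, "ty": -3.0}
    - {"tx": 0.6, "ty": -3.0}
    - {"tx": 0.6, "ty": -3.0}
  gripper: 0
  force: 20

```text
schema error: expected keys tx, ty, tz, wx, wy, wz
```

Emit:
move_arm:
  plan:
    - {"tx": 0.6, "ty": -3.0}
    - {"tx": 0.6, "ty": -3.0}
    - {"tx": 0.6, "ty": -3.0}
    - {"tx": 0.6, "ty": -3.0}
    - {"tx": 0.6, "ty": -3.0}
    - {"tx": 0.6, "ty": -3.0}
    - {"tx": 0.6, "ty": -3.0}
    - {"tx": 0.6, "ty": -3.0}
    - {"tx": 0.6, "ty": -3.0}
    - {"tx": 0.6, "ty": -3.0}
    - {"tx": 0.6, "ty": -3.0}
    - {}

```text
schema error: expected keys tx, ty, tz, wx, wy, wz
```

```bash
cat > st.py <<'E'
from workcell import env
import numpy as np
def chest(P):
    w=-.289;c,s=np.cos(w),np.sin(w);d=np.array(P)-[629.8,-56.7,0];return np.array([c*d[0]+s*d[1],-s*d[0]+c*d[1],d[2]])
if __name__=="__main__":
    s=env.state();print(s["time_s"],"world",s["ee_pos"].round(1),"chest",chest(s["ee_pos"]).round(1),s["ee_rot"].round(2),"F",s["force"].round(1),s["gripper_width"])
E
python3 st.py
```

```text
0.1 world [ 157.  -552.7  213.2] chest [-311.8 -610.2  213.2] [-179.91   -0.     15.86] F [-0.3 -0.2 -0.2] 90.99236922122945
```

Emit:
move_arm:
  plan:
    - {"tx": 0, "ty": 0, "tz": 0, "wx": 0, "wy": 0, "wz": 0.113}
    - {"tx": 0, "ty": 0, "tz": 0, "wx": 0, "wy": 0, "wz": 0.113}
    - {"tx": 0, "ty": 0, "tz": 0, "wx": 0, "wy": 0, "wz": 0.113}
    - {"tx": 0, "ty": 0, "tz": 0, "wx": 0, "wy": 0, "wz": 0.113}
    - {"tx": 0, "ty": 0, "tz": 0, "wx": 0, "wy": 0, "wz": 0.113}
    - {"tx": 0.6, "ty": -3, "tz": 0, "wx": 0, "wy": 0, "wz": 0}
    - {"tx": 0.6, "ty": -3, "tz": 0, "wx": 0, "wy": 0, "wz": 0}
    - {"tx": 0.6, "ty": -3, "tz": 0, "wx": 0, "wy": 0, "wz": 0}
    - {"tx": 0.6, "ty": -3, "tz": 0, "wx": 0, "wy": 0, "wz": 0}
    - {"tx": 0.6, "ty": -3, "tz": 0, "wx": 0, "wy": 0, "wz": 0}
    - {"tx": 0.6, "ty": -3, "tz": 0, "wx": 0, "wy": 0, "wz": 0}
    - {"tx": 0.6, "ty": -3, "tz": 0, "wx": 0, "wy": 0, "wz": 0}
  gripper: 0
  force: 20

```text
time_s: 1.1
ee_pos: [257.3, -362.1, 213.6]
ee_rot: [-180.0, 0.0, -16.5]
force: [-0.6, -0.2, 0.4]
gripper_width: 13.7
gripper_force: 0.0
```

Emit:
move_arm:
  plan:
    - {"tx": 0.5, "ty": -3, "tz": 0, "wx": 0, "wy": 0, "wz": 0}
    - {"tx": 0.5, "ty": -3, "tz": 0, "wx": 0, "wy": 0, "wz": 0}
    - {"tx": 0.5, "ty": -3, "tz": 0, "wx": 0, "wy": 0, "wz": 0}
    - {"tx": 0.5, "ty": -3, "tz": 0, "wx": 0, "wy": 0, "wz": 0}
    - {"tx": 0.5, "ty": -3, "tz": 0, "wx": 0, "wy": 0, "wz": 0}
    - {"tx": 0.5, "ty": -3, "tz": 0, "wx": 0, "wy": 0, "wz": 0}
    - {"tx": 0.5, "ty": -3, "tz": 0, "wx": 0, "wy": 0, "wz": 0}
    - {"tx": 0.5, "ty": -3, "tz": 0, "wx": 0, "wy": 0, "wz": 0}
    - {"tx": 0.5, "ty": -3, "tz": 0, "wx": 0, "wy": 0, "wz": 0}
    - {"tx": 0.5, "ty": -3, "tz": 0, "wx": 0, "wy": 0, "wz": 0}
    - {"tx": 0.5, "ty": -3, "tz": 0, "wx": 0, "wy": 0, "wz": 0}
    - {"tx": 0, "ty": 0, "tz": 0, "wx": 0, "wy": 0, "wz": 0}

```text
time_s: 2.1
ee_pos: [405.2, -59.2, 213.7]
ee_rot: [-179.9, -0.0, -16.2]
force: [0.9, -0.4, -0.1]
gripper_width: 0.6
gripper_force: 0.0
```

```bash
python3 st.py
```

```text
2.1 world [405.2 -59.2 213.7] chest [-214.5  -66.4  213.7] [-1.7987e+02 -1.0000e-02 -1.6230e+01] F [ 0.9 -0.4 -0.1] 0.5522363474710175
```

Emit:
move_arm:
  plan:
    - {"tx": 0, "ty": 0, "tz": 3, "wx": 0, "wy": 0, "wz": 0}
    - {"tx": 0, "ty": 0, "tz": 3, "wx": 0, "wy": 0, "wz": 0}
    - {"tx": 0, "ty": 0, "tz": 3, "wx": 0, "wy": 0, "wz": 0}
    - {"tx": 0, "ty": 0, "tz": 3, "wx": 0, "wy": 0, "wz": 0}
    - {"tx": 0, "ty": 0, "tz": 3, "wx": 0, "wy": 0, "wz": 0}
    - {"tx": 0, "ty": 0, "tz": 2, "wx": 0, "wy": 0, "wz": 0}
    - {"tx": 0, "ty": 0, "tz": 1, "wx": 0, "wy": 0, "wz": 0}
    - {"tx": 1, "ty": 0, "tz": 0, "wx": 0, "wy": 0, "wz": 0}
    - {"tx": 1, "ty": 0, "tz": 0, "wx": 0, "wy": 0, "wz": 0}
    - {"tx": 1, "ty": 0, "tz": 0, "wx": 0, "wy": 0, "wz": 0}
    - {"tx": 0, "ty": 0, "tz": 0, "wx": 0, "wy": 0, "wz": 0}

```text
time_s: 3.02
ee_pos: [436.8, -72.8, 35.3]
ee_rot: [-180.0, -0.4, -16.5]
force: [0.1, 0.5, 0.9]
gripper_width: 0.1
gripper_force: 0.0
```

Emit:
move_arm:
  plan:
    - {"tx": 0.5, "ty": 0, "tz": 0, "wx": 0, "wy": 0, "wz": 0}
    - {"tx": 0.5, "ty": 0, "tz": 0, "wx": 0, "wy": 0, "wz": 0}
    - {"tx": 0.5, "ty": 0, "tz": 0, "wx": 0, "wy": 0, "wz": 0}
    - {"tx": 0.5, "ty": 0, "tz": 0, "wx": 0, "wy": 0, "wz": 0}
    - {"tx": 0.5, "ty": 0, "tz": 0, "wx": 0, "wy": 0, "wz": 0}
    - {"tx": 0.5, "ty": 0, "tz": 0, "wx": 0, "wy": 0, "wz": 0}
    - {"tx": 0.5, "ty": 0, "tz": 0, "wx": 0, "wy": 0, "wz": 0}
    - {"tx": 0.5, "ty": 0, "tz": 0, "wx": 0, "wy": 0, "wz": 0}

```text
time_s: 3.68
ee_pos: [471.1, -82.9, 33.9]
ee_rot: [180.0, 0.0, -16.5]
force: [-2.0, 0.2, 1.1]
gripper_width: 0.5
gripper_force: 0.9
```

```bash
python3 st.py
```

```text
3.6833 world [471.1 -82.9  33.9] chest [-144.6  -70.4   33.9] [ 1.800e+02  1.000e-02 -1.651e+01] F [-2.   0.2  1.1] 0.5205870064998355
```

Emit:
move_arm:
  plan:
    - {"tx": 0.5, "ty": 0, "tz": 0, "wx": 0, "wy": 0, "wz": 0}
    - {"tx": 0.5, "ty": 0, "tz": 0, "wx": 0, "wy": 0, "wz": 0}
    - {"tx": 0.5, "ty": 0, "tz": 0, "wx": 0, "wy": 0, "wz": 0}
    - {"tx": 0.5, "ty": 0, "tz": 0, "wx": 0, "wy": 0, "wz": 0}
    - {"tx": 0.4, "ty": 0, "tz": 0, "wx": 0, "wy": 0, "wz": 0}
    - {"tx": 0.3, "ty": 0, "tz": 0, "wx": 0, "wy": 0, "wz": 0}
    - {"tx": 0.2, "ty": 0, "tz": 0, "wx": 0, "wy": 0, "wz": 0}
    - {"tx": 0.2, "ty": 0, "tz": 0, "wx": 0, "wy": 0, "wz": 0}
    - {"tx": 0, "ty": 0, "tz": 0, "wx": 0, "wy": 0, "wz": 0}

```text
time_s: 4.43
ee_pos: [501.0, -91.9, 34.0]
ee_rot: [180.0, -0.0, -16.5]
force: [1.3, 0.2, -0.4]
gripper_width: 0.5
gripper_force: 0.2
```

Emit:
move_arm:
  plan:
    - {"tx": 0.1, "ty": 0, "tz": 0, "wx": 0, "wy": 0, "wz": 0}
    - {"tx": 0.1, "ty": 0, "tz": 0, "wx": 0, "wy": 0, "wz": 0}
    - {"tx": 0.1, "ty": 0, "tz": 0, "wx": 0, "wy": 0, "wz": 0}
    - {"tx": 0, "ty": 0, "tz": 0, "wx": 0, "wy": 0, "wz": 0}

```text
time_s: 4.77
ee_pos: [503.5, -92.6, 34.0]
ee_rot: [180.0, -0.0, -16.5]
force: [0.6, 1.0, -0.5]
gripper_width: 0.6
gripper_force: 0.5
```

Emit:
move_arm:
  plan:
    - {"tx": 0.1, "ty": 0, "tz": 0, "wx": 0, "wy": 0, "wz": 0}
    - {"tx": 0.1, "ty": 0, "tz": 0, "wx": 0, "wy": 0, "wz": 0}
    - {"tx": 0, "ty": 0, "tz": 0, "wx": 0, "wy": 0, "wz": 0}

```text
time_s: 5.02
ee_pos: [505.4, -93.2, 33.9]
ee_rot: [180.0, -0.0, -16.5]
force: [-1.8, 0.3, -0.2]
gripper_width: 0.5
gripper_force: 0.5
```

```bash
python3 st.py
```

```text
5.0167 world [505.4 -93.2  33.9] chest [-108.8  -70.5   33.9] [ 1.7999e+02 -2.0000e-02 -1.6510e+01] F [-1.8  0.3 -0.2] 0.5040709204027702
```

Emit:
move_arm:
  plan:
    - {"tx": 0.1, "ty": 0, "tz": 0, "wx": 0, "wy": 0, "wz": 0}
    - {"tx": 0.1, "ty": 0, "tz": 0, "wx": 0, "wy": 0, "wz": 0}
    - {"tx": 0, "ty": 0, "tz": 0, "wx": 0, "wy": 0, "wz": 0}

```text
time_s: 5.27
ee_pos: [507.5, -93.8, 34.0]
ee_rot: [180.0, -0.0, -16.5]
force: [-1.4, -0.7, -0.3]
gripper_width: 0.5
gripper_force: 0.5
```

Emit:
move_arm:
  plan:
    - {"tx": 0.1, "ty": 0, "tz": 0, "wx": 0, "wy": 0, "wz": 0}
    - {"tx": 0.1, "ty": 0, "tz": 0, "wx": 0, "wy": 0, "wz": 0}
    - {"tx": 0, "ty": 0, "tz": 0, "wx": 0, "wy": 0, "wz": 0}

```text
time_s: 5.52
ee_pos: [509.3, -94.3, 33.9]
ee_rot: [180.0, -0.0, -16.5]
force: [-0.9, 0.4, 0.4]
gripper_width: 0.6
gripper_force: 0.5
```

Emit:
move_arm:
  plan:
    - {"tx": 0.1, "ty": 0, "tz": 0, "wx": 0, "wy": 0, "wz": 0}
    - {"tx": 0.1, "ty": 0, "tz": 0, "wx": 0, "wy": 0, "wz": 0}
    - {"tx": 0, "ty": 0, "tz": 0, "wx": 0, "wy": 0, "wz": 0}

```text
time_s: 5.77
ee_pos: [511.3, -94.9, 33.9]
ee_rot: [180.0, -0.0, -16.5]
force: [-0.9, -0.1, 0.2]
gripper_width: 0.4
gripper_force: 0.5
```

Emit:
move_arm:
  plan:
    - {"tx": 0.1, "ty": 0, "tz": 0, "wx": 0, "wy": 0, "wz": 0}
    - {"tx": 0.1, "ty": 0, "tz": 0, "wx": 0, "wy": 0, "wz": 0}
    - {"tx": 0, "ty": 0, "tz": 0, "wx": 0, "wy": 0, "wz": 0}

```text
time_s: 6.02
ee_pos: [512.0, -95.1, 33.9]
ee_rot: [180.0, 0.1, -16.5]
force: [-4.2, 0.8, 2.5]
gripper_width: 0.5
gripper_force: 2.2
```

Emit:
move_arm:
  plan:
    - {"tx": 0.1, "ty": 0, "tz": 0, "wx": 0, "wy": 0, "wz": 0}
    - {"tx": 0, "ty": 0, "tz": 0, "wx": 0, "wy": 0, "wz": 0}

```text
time_s: 6.18
ee_pos: [512.0, -95.1, 33.8]
ee_rot: [180.0, 0.2, -16.5]
force: [-6.3, 2.9, 4.5]
gripper_width: 0.5
gripper_force: 3.3
```

```bash
python3 st.py
```

```text
6.1833 world [512.  -95.1  33.8] chest [-102.   -70.4   33.8] [179.99   0.24 -16.51] F [-6.3  2.9  4.5] 0.5055452215712036
```

Right drawer is home (stopped, force rising). Now back off and push the left one.

Emit:
move_arm:
  plan:
    - {"tx": -2, "ty": 0, "tz": 0, "wx": 0, "wy": 0, "wz": 0}
    - {"tx": -3, "ty": 0, "tz": 0, "wx": 0, "wy": 0, "wz": 0}
    - {"tx": -3, "ty": 0, "tz": 0, "wx": 0, "wy": 0, "wz": 0}
    - {"tx": -2, "ty": 0, "tz": 0, "wx": 0, "wy": 0, "wz": 0}
    - {"tx": 0, "ty": -3, "tz": 0, "wx": 0, "wy": 0, "wz": 0}
    - {"tx": 0, "ty": -3, "tz": 0, "wx": 0, "wy": 0, "wz": 0}
    - {"tx": 0, "ty": -3, "tz": 0, "wx": 0, "wy": 0, "wz": 0}
    - {"tx": 0, "ty": -3, "tz": 0, "wx": 0, "wy": 0, "wz": 0}
    - {"tx": 0, "ty": -1.2, "tz": 0, "wx": 0, "wy": 0, "wz": 0}
    - {"tx": 0, "ty": 0, "tz": 0, "wx": 0, "wy": 0, "wz": 0}

```text
time_s: 7.02
ee_pos: [457.7, 61.3, 34.3]
ee_rot: [-179.9, -0.2, -16.3]
force: [0.5, -1.0, -0.5]
gripper_width: 0.5
gripper_force: 0.0
```

Emit:
move_arm:
  plan:
    - {"tx": 1, "ty": 0, "tz": 0, "wx": 0, "wy": 0, "wz": 0}
    - {"tx": 0.5, "ty": 0, "tz": 0, "wx": 0, "wy": 0, "wz": 0}
    - {"tx": 0.5, "ty": 0, "tz": 0, "wx": 0, "wy": 0, "wz": 0}
    - {"tx": 0.5, "ty": 0, "tz": 0, "wx": 0, "wy": 0, "wz": 0}
    - {"tx": 0.5, "ty": 0, "tz": 0, "wx": 0, "wy": 0, "wz": 0}
    - {"tx": 0.5, "ty": 0, "tz": 0, "wx": 0, "wy": 0, "wz": 0}
    - {"tx": 0.5, "ty": 0, "tz": 0, "wx": 0, "wy": 0, "wz": 0}
    - {"tx": 0.5, "ty": 0, "tz": 0, "wx": 0, "wy": 0, "wz": 0}
    - {"tx": 0.5, "ty": 0, "tz": 0, "wx": 0, "wy": 0, "wz": 0}
    - {"tx": 0.5, "ty": 0, "tz": 0, "wx": 0, "wy": 0, "wz": 0}
    - {"tx": 0.5, "ty": 0, "tz": 0, "wx": 0, "wy": 0, "wz": 0}

```text
time_s: 7.93
ee_pos: [513.3, 42.1, 33.8]
ee_rot: [180.0, 0.0, -16.5]
force: [-2.2, -0.8, 0.0]
gripper_width: 0.5
gripper_force: 0.9
```

```bash
python3 st.py
```

```text
7.9333 world [513.3  42.1  33.8] chest [-139.8   61.5   33.8] [ 1.7998e+02  2.0000e-02 -1.6510e+01] F [-2.2 -0.8  0. ] 0.49371867976169115
```

Emit:
move_arm:
  plan:
    - {"tx": 0.5, "ty": 0, "tz": 0, "wx": 0, "wy": 0, "wz": 0}
    - {"tx": 0.5, "ty": 0, "tz": 0, "wx": 0, "wy": 0, "wz": 0}
    - {"tx": 0.5, "ty": 0, "tz": 0, "wx": 0, "wy": 0, "wz": 0}
    - {"tx": 0.5, "ty": 0, "tz": 0, "wx": 0, "wy": 0, "wz": 0}
    - {"tx": 0.4, "ty": 0, "tz": 0, "wx": 0, "wy": 0, "wz": 0}
    - {"tx": 0.3, "ty": 0, "tz": 0, "wx": 0, "wy": 0, "wz": 0}
    - {"tx": 0.2, "ty": 0, "tz": 0, "wx": 0, "wy": 0, "wz": 0}
    - {"tx": 0.1, "ty": 0, "tz": 0, "wx": 0, "wy": 0, "wz": 0}
    - {"tx": 0.1, "ty": 0, "tz": 0, "wx": 0, "wy": 0, "wz": 0}
    - {"tx": 0, "ty": 0, "tz": 0, "wx": 0, "wy": 0, "wz": 0}

```text
time_s: 8.77
ee_pos: [543.1, 33.5, 34.0]
ee_rot: [-180.0, -0.0, -16.5]
force: [0.0, 0.7, 0.4]
gripper_width: 0.3
gripper_force: 0.4
```

Emit:
move_arm:
  plan:
    - {"tx": 0.1, "ty": 0, "tz": 0, "wx": 0, "wy": 0, "wz": 0}
    - {"tx": 0.1, "ty": 0, "tz": 0, "wx": 0, "wy": 0, "wz": 0}
    - {"tx": 0, "ty": 0, "tz": 0, "wx": 0, "wy": 0, "wz": 0}

```text
time_s: 9.02
ee_pos: [545.0, 32.9, 34.1]
ee_rot: [-180.0, -0.0, -16.5]
force: [-1.0, 0.6, -0.6]
gripper_width: 0.9
gripper_force: 0.6
```

```bash
python3 st.py
```

```text
9.0167 world [545.   32.9  34.1] chest [-106.8   61.8   34.1] [-1.7999e+02 -4.0000e-02 -1.6510e+01] F [-1.   0.6 -0.6] 0.8935507231542114
```

Emit:
move_arm:
  plan:
    - {"tx": 0.1, "ty": 0, "tz": 0, "wx": 0, "wy": 0, "wz": 0}
    - {"tx": 0.1, "ty": 0, "tz": 0, "wx": 0, "wy": 0, "wz": 0}
    - {"tx": 0, "ty": 0, "tz": 0, "wx": 0, "wy": 0, "wz": 0}

```text
time_s: 9.27
ee_pos: [547.0, 32.3, 34.0]
ee_rot: [-180.0, -0.0, -16.5]
force: [-1.0, 0.3, 0.3]
gripper_width: 0.6
gripper_force: 0.5
```

Emit:
move_arm:
  plan:
    - {"tx": 0.1, "ty": 0, "tz": 0, "wx": 0, "wy": 0, "wz": 0}
    - {"tx": 0.1, "ty": 0, "tz": 0, "wx": 0, "wy": 0, "wz": 0}
    - {"tx": 0, "ty": 0, "tz": 0, "wx": 0, "wy": 0, "wz": 0}

```text
time_s: 9.52
ee_pos: [548.9, 31.7, 34.0]
ee_rot: [180.0, -0.0, -16.5]
force: [-0.5, 0.1, 0.2]
gripper_width: 0.3
gripper_force: 0.4
```

Emit:
move_arm:
  plan:
    - {"tx": 0.1, "ty": 0, "tz": 0, "wx": 0, "wy": 0, "wz": 0}
    - {"tx": 0.1, "ty": 0, "tz": 0, "wx": 0, "wy": 0, "wz": 0}
    - {"tx": 0, "ty": 0, "tz": 0, "wx": 0, "wy": 0, "wz": 0}

```text
time_s: 9.77
ee_pos: [548.9, 31.5, 33.8]
ee_rot: [180.0, 0.2, -16.5]
force: [-4.7, 2.6, 3.4]
gripper_width: 0.5
gripper_force: 2.6
```

```bash
python3 st.py
```

```text
9.7667 world [548.9  31.5  33.8] chest [-102.7   61.5   33.8] [179.97   0.2  -16.53] F [-4.7  2.6  3.4] 0.4727169364705849
```

Emit:
move_arm:
  plan:
    - {"tx": -2, "ty": 0, "tz": 0, "wx": 0, "wy": 0, "wz": 0}
    - {"tx": -2, "ty": 0, "tz": 0, "wx": 0, "wy": 0, "wz": 0}
    - {"tx": 0, "ty": 0, "tz": -3, "wx": 0, "wy": 0, "wz": 0}
    - {"tx": 0, "ty": 0, "tz": -3, "wx": 0, "wy": 0, "wz": 0}
    - {"tx": 0, "ty": 0, "tz": -3, "wx": 0, "wy": 0, "wz": 0}
    - {"tx": 0, "ty": 0, "tz": -3, "wx": 0, "wy": 0, "wz": 0}
    - {"tx": 0, "ty": 0, "tz": -3, "wx": 0, "wy": 0, "wz": 0}
    - {"tx": 0, "ty": 0, "tz": -3, "wx": 0, "wy": 0, "wz": 0}
    - {"tx": 0, "ty": 0, "tz": -3, "wx": 0, "wy": 0, "wz": 0}
    - {"tx": 0, "ty": 0, "tz": -3, "wx": 0, "wy": 0, "wz": 0}
    - {"tx": 0, "ty": 0, "tz": -2, "wx": 0, "wy": 0, "wz": 0}
    - {"tx": 0, "ty": 0, "tz": 0, "wx": 0, "wy": 0, "wz": 0}

```text
time_s: 10.77
ee_pos: [515.0, 42.3, 299.2]
ee_rot: [-179.8, -0.6, -16.5]
force: [-0.2, 0.7, 0.9]
gripper_width: 0.2
gripper_force: 0.0
```

```bash
python3 st.py; python3 - <<'E'
from workcell import grab_frame
import cv2,pickle
f={n:grab_frame(n) for n in("side","top")}
pickle.dump(f,open("f1.pkl","wb"))
x,y,w,h=195,72,180,135
cv2.imwrite("pics/side1c.png",cv2.resize(f["side"]["color"][y:y+h,x:x+w,::-1],(800,600),interpolation=cv2.INTER_CUBIC))
E
```

```text
10.7667 world [515.   42.3 299.2] chest [-138.3   62.2  299.2] [-179.82   -0.65  -16.53] F [-0.2  0.7  0.9] 0.1740417673668034
```

View pics/side1c.png

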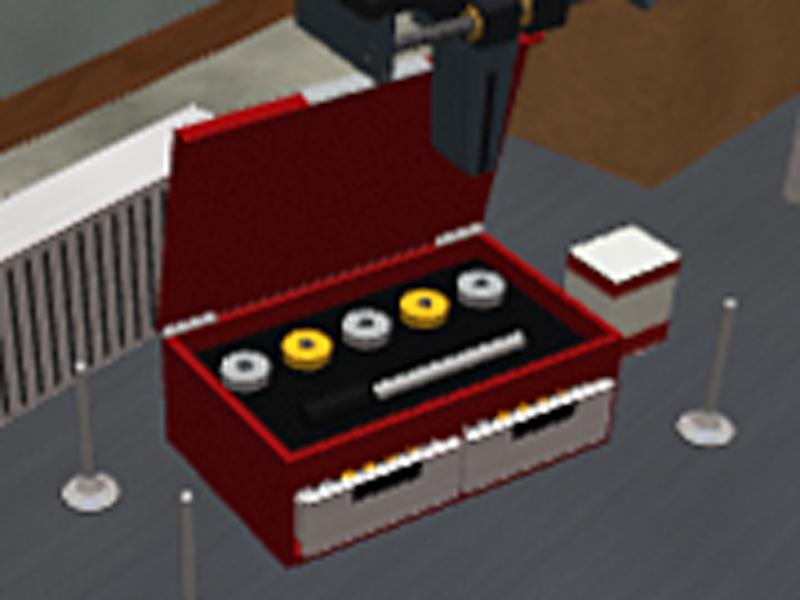

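The picture shows both drawers flush (front edges at (297,497)–(612,383)), the chest unmoved (corner still at (290,458)) and the lid still up. Next I go over the lid.

Emit:
move_arm:
  plan:
    - {"tx": 2, "ty": 0.6, "tz": 0, "wx": 0, "wy": 0, "wz": 0}
    - {"tx": 2, "ty": 0.6, "tz": 0, "wx": 0, "wy": 0, "wz": 0}
    - {"tx": 2, "ty": 0.6, "tz": 0, "wx": 0, "wy": 0, "wz": 0}
    - {"tx": 2, "ty": 0.6, "tz": 0, "wx": 0, "wy": 0, "wz": 0}
    - {"tx": 2, "ty": 0.6, "tz": 0, "wx": 0, "wy": 0, "wz": 0}
    - {"tx": 2, "ty": 0.6, "tz": 0, "wx": 0, "wy": 0, "wz": 0}
    - {"tx": 2, "ty": 0.6, "tz": 0, "wx": 0, "wy": 0, "wz": 0}
    - {"tx": 2, "ty": 0.6, "tz": 0, "wx": 0, "wy": 0, "wz": 0}
    - {"tx": 2, "ty": 0.6, "tz": 0, "wx": 0, "wy": 0, "wz": 0}
    - {"tx": 2.5, "ty": 0.6, "tz": 0, "wx": 0, "wy": 0, "wz": 0}
    - {"tx": 2.5, "ty": 0.2, "tz": 0, "wx": 0, "wy": 0, "wz": 0}
    - {"tx": 1.5, "ty": 0, "tz": 0, "wx": 0, "wy": 0, "wz": 0}

```text
time_s: 11.87
ee_pos: [730.7, -88.2, 290.5]
ee_rot: [179.9, 0.2, -16.6]
force: [-0.5, -0.2, -0.2]
gripper_width: 0.6
gripper_force: 0.0
```

```bash
python3 st.py
```

```text
11.8667 world [730.7 -88.2 290.5] chest [105.7  -1.5 290.5] [179.92   0.18 -16.59] F [-0.5 -0.2 -0.2] 0.6344449373963579
```

Emit:
move_arm:
  plan:
    - {"tx": 0, "ty": 0, "tz": 2, "wx": 0, "wy": 0, "wz": 0}
    - {"tx": 0, "ty": 0, "tz": 2, "wx": 0, "wy": 0, "wz": 0}
    - {"tx": 0, "ty": 0, "tz": 1.5, "wx": 0, "wy": 0, "wz": 0}
    - {"tx": 0, "ty": 0, "tz": 1, "wx": 0, "wy": 0, "wz": 0}
    - {"tx": -1, "ty": 0, "tz": 0, "wx": 0, "wy": 0, "wz": 0}
    - {"tx": -1, "ty": 0, "tz": 0, "wx": 0, "wy": 0, "wz": 0}
    - {"tx": -0.5, "ty": 0, "tz": 0, "wx": 0, "wy": 0, "wz": 0}
    - {"tx": 0, "ty": 0, "tz": 0, "wx": 0, "wy": 0, "wz": 0}

```text
time_s: 12.53
ee_pos: [704.5, -79.2, 228.7]
ee_rot: [180.0, 0.1, -16.5]
force: [-0.4, 0.1, -0.6]
gripper_width: 0.3
gripper_force: 0.0
```

```bash
python3 st.py; python3 - <<'E'
import numpy as np
a=np.linspace(1.355,0,37)
x=97.6-140*np.cos(a)+6*np.sin(a);z=87+140*np.sin(a)+6*np.cos(a)
for i in range(0,37,3):print(round(a[i],2),x[i].round(1),z[i].round(1),"per row dx %.2f tz %.2f cm"%((x[min(i+3,36)]-x[i])/30,-(z[min(i+3,36)]-z[i])/30))
E
```

```text
12.5333 world [704.5 -79.2 228.7] chest [ 78.   -0.3 228.7] [ 1.7998e+02  5.0000e-02 -1.6500e+01] F [-0.4  0.1 -0.6] 0.3262055720557819
1.36 73.5 225.0 per row dx -0.51 tz 0.12 cm
1.24 58.1 221.4 per row dx -0.50 tz 0.18 cm
1.13 43.2 216.1 per row dx -0.47 tz 0.23 cm
1.02 29.0 209.2 per row dx -0.44 tz 0.28 cm
0.9 15.7 200.7 per row dx -0.41 tz 0.33 cm
0.79 3.4 190.7 per row dx -0.37 tz 0.38 cm
0.68 -7.7 179.4 per row dx -0.32 tz 0.42 cm
0.56 -17.5 167.0 per row dx -0.28 tz 0.45 cm
0.45 -25.7 153.5 per row dx -0.22 tz 0.48 cm
0.34 -32.5 139.2 per row dx -0.17 tz 0.50 cm
0.23 -37.5 124.2 per row dx -0.11 tz 0.52 cm
0.11 -40.8 108.7 per row dx -0.05 tz 0.52 cm
0.0 -42.4 93.0 per row dx 0.00 tz -0.00 cm
```

Emit:
move_arm:
  plan:
    - {"tx": -0.4, "ty": 0, "tz": 0.3, "wx": 0, "wy": 0, "wz": 0}
    - {"tx": -0.5, "ty": 0, "tz": 0.1, "wx": 0, "wy": 0, "wz": 0}
    - {"tx": -0.5, "ty": 0, "tz": 0.1, "wx": 0, "wy": 0, "wz": 0}
    - {"tx": -0.5, "ty": 0, "tz": 0.1, "wx": 0, "wy": 0, "wz": 0}
    - {"tx": -0.5, "ty": 0, "tz": 0.2, "wx": 0, "wy": 0, "wz": 0}
    - {"tx": -0.5, "ty": 0, "tz": 0.2, "wx": 0, "wy": 0, "wz": 0}
    - {"tx": -0.5, "ty": 0, "tz": 0.2, "wx": 0, "wy": 0, "wz": 0}

```text
time_s: 13.12
ee_pos: [672.3, -69.7, 216.9]
ee_rot: [180.0, -0.0, -16.5]
force: [1.5, -0.7, 0.8]
gripper_width: 0.8
gripper_force: 1.0
```

```bash
python3 st.py
```

```text
13.1167 world [672.3 -69.7 216.9] chest [ 44.5  -0.4 216.9] [ 1.7999e+02 -2.0000e-02 -1.6510e+01] F [ 1.5 -0.7  0.8] 0.7785071977170145
```

In contact at about 1.5 N, so I follow the arc.

Emit:
move_arm:
  plan:
    - {"tx": -0.5, "ty": 0, "tz": 0.2, "wx": 0, "wy": 0, "wz": 0}
    - {"tx": -0.5, "ty": 0, "tz": 0.2, "wx": 0, "wy": 0, "wz": 0}
    - {"tx": -0.5, "ty": 0, "tz": 0.2, "wx": 0, "wy": 0, "wz": 0}
    - {"tx": -0.4, "ty": 0, "tz": 0.3, "wx": 0, "wy": 0, "wz": 0}
    - {"tx": -0.4, "ty": 0, "tz": 0.3, "wx": 0, "wy": 0, "wz": 0}
    - {"tx": -0.4, "ty": 0, "tz": 0.3, "wx": 0, "wy": 0, "wz": 0}
    - {"tx": -0.4, "ty": 0, "tz": 0.3, "wx": 0, "wy": 0, "wz": 0}
    - {"tx": -0.4, "ty": 0, "tz": 0.3, "wx": 0, "wy": 0, "wz": 0}
    - {"tx": -0.4, "ty": 0, "tz": 0.4, "wx": 0, "wy": 0, "wz": 0}

```text
time_s: 13.87
ee_pos: [635.0, -58.5, 191.8]
ee_rot: [-180.0, -0.0, -16.5]
force: [1.3, 0.2, 2.1]
gripper_width: 0.6
gripper_force: 0.8
```

```bash
python3 st.py
```

```text
13.8667 world [635.  -58.5 191.8] chest [  5.5  -0.2 191.8] [-1.800e+02 -1.000e-02 -1.651e+01] F [1.3 0.2 2.1] 0.5930700886396847
```

Emit:
move_arm:
  plan:
    - {"tx": -0.4, "ty": 0, "tz": 0.4, "wx": 0, "wy": 0, "wz": 0}
    - {"tx": -0.4, "ty": 0, "tz": 0.4, "wx": 0, "wy": 0, "wz": 0}
    - {"tx": -0.4, "ty": 0, "tz": 0.4, "wx": 0, "wy": 0, "wz": 0}
    - {"tx": -0.3, "ty": 0, "tz": 0.4, "wx": 0, "wy": 0, "wz": 0}
    - {"tx": -0.3, "ty": 0, "tz": 0.4, "wx": 0, "wy": 0, "wz": 0}
    - {"tx": -0.3, "ty": 0, "tz": 0.4, "wx": 0, "wy": 0, "wz": 0}
    - {"tx": -0.3, "ty": 0, "tz": 0.5, "wx": 0, "wy": 0, "wz": 0}
    - {"tx": -0.3, "ty": 0, "tz": 0.5, "wx": 0, "wy": 0, "wz": 0}
    - {"tx": -0.2, "ty": 0, "tz": 0.4, "wx": 0, "wy": 0, "wz": 0}

```text
time_s: 14.62
ee_pos: [607.0, -50.3, 153.2]
ee_rot: [180.0, 0.1, -16.5]
force: [0.2, -0.1, 2.1]
gripper_width: 0.4
gripper_force: 0.6
```

```bash
python3 st.py
```

```text
14.6167 world [607.  -50.3 153.2] chest [-23.7  -0.3 153.2] [ 1.7999e+02  5.0000e-02 -1.6510e+01] F [ 0.2 -0.1  2.1] 0.3590926622268525
```

Emit:
move_arm:
  plan:
    - {"tx": -0.2, "ty": 0, "tz": 0.5, "wx": 0, "wy": 0, "wz": 0}
    - {"tx": -0.2, "ty": 0, "tz": 0.5, "wx": 0, "wy": 0, "wz": 0}
    - {"tx": -0.2, "ty": 0, "tz": 0.5, "wx": 0, "wy": 0, "wz": 0}
    - {"tx": -0.2, "ty": 0, "tz": 0.5, "wx": 0, "wy": 0, "wz": 0}
    - {"tx": -0.2, "ty": 0, "tz": 0.5, "wx": 0, "wy": 0, "wz": 0}
    - {"tx": -0.1, "ty": 0, "tz": 0.5, "wx": 0, "wy": 0, "wz": 0}
    - {"tx": -0.1, "ty": 0, "tz": 0.5, "wx": 0, "wy": 0, "wz": 0}
    - {"tx": -0.1, "ty": 0, "tz": 0.5, "wx": 0, "wy": 0, "wz": 0}
    - {"tx": -0.1, "ty": 0, "tz": 0.3, "wx": 0, "wy": 0, "wz": 0}
    - {"tx": 0, "ty": 0, "tz": 0, "wx": 0, "wy": 0, "wz": 0}

```text
time_s: 15.45
ee_pos: [593.7, -46.4, 110.0]
ee_rot: [180.0, 0.1, -16.5]
force: [0.0, -0.3, 0.4]
gripper_width: 0.3
gripper_force: 0.0
```

```bash
python3 st.py
```

```text
15.45 world [593.7 -46.4 110. ] chest [-37.5  -0.4 110. ] [ 1.7998e+02  7.0000e-02 -1.6510e+01] F [ 0.  -0.3  0.4] 0.30259160235011007
```

Emit:
move_arm:
  plan:
    - {"tx": 0, "ty": 0, "tz": 0.3, "wx": 0, "wy": 0, "wz": 0}
    - {"tx": 0, "ty": 0, "tz": 0.3, "wx": 0, "wy": 0, "wz": 0}
    - {"tx": 0, "ty": 0, "tz": 0.3, "wx": 0, "wy": 0, "wz": 0}
    - {"tx": 0, "ty": 0, "tz": 0.2, "wx": 0, "wy": 0, "wz": 0}
    - {"tx": 0, "ty": 0, "tz": 0.2, "wx": 0, "wy": 0, "wz": 0}

```text
time_s: 15.87
ee_pos: [594.1, -46.4, 97.7]
ee_rot: [180.0, 0.0, -16.5]
force: [-0.1, -0.6, 0.7]
gripper_width: 0.4
gripper_force: 0.5
```

Emit:
move_arm:
  plan:
    - {"tx": 0, "ty": 0, "tz": 0.1, "wx": 0, "wy": 0, "wz": 0}
    - {"tx": 0, "ty": 0, "tz": 0.1, "wx": 0, "wy": 0, "wz": 0}
    - {"tx": 0, "ty": 0, "tz": 0.1, "wx": 0, "wy": 0, "wz": 0}
    - {"tx": 0, "ty": 0, "tz": 0, "wx": 0, "wy": 0, "wz": 0}

```text
time_s: 16.2
ee_pos: [594.2, -46.5, 94.8]
ee_rot: [180.0, -0.0, -16.5]
force: [-0.2, -0.3, -0.6]
gripper_width: 0.2
gripper_force: 0.0
```

```bash
python3 st.py
```

```text
16.2 world [594.2 -46.5  94.8] chest [-37.   -0.4  94.8] [ 1.7999e+02 -1.0000e-02 -1.6510e+01] F [-0.2 -0.3 -0.6] 0.19083541019831735
```

Emit:
move_arm:
  plan:
    - {"tx": 0, "ty": 0, "tz": 0.1, "wx": 0, "wy": 0, "wz": 0}
    - {"tx": 0, "ty": 0, "tz": 0.1, "wx": 0, "wy": 0, "wz": 0}
    - {"tx": 0, "ty": 0, "tz": 0.1, "wx": 0, "wy": 0, "wz": 0}
    - {"tx": 0, "ty": 0, "tz": 0, "wx": 0, "wy": 0, "wz": 0}

```text
time_s: 16.53
ee_pos: [594.3, -46.5, 93.3]
ee_rot: [-180.0, -0.1, -16.5]
force: [-3.5, 0.1, 7.7]
gripper_width: 0.7
gripper_force: 3.8
```

Emit:
move_arm:
  plan:
    - {"tx": 0, "ty": 0, "tz": 0.1, "wx": 0, "wy": 0, "wz": 0}
    - {"tx": 0, "ty": 0, "tz": 0, "wx": 0, "wy": 0, "wz": 0}

```text
time_s: 16.7
ee_pos: [594.4, -46.5, 93.2]
ee_rot: [-180.0, -0.1, -16.5]
force: [-4.2, -0.3, 12.4]
gripper_width: 0.2
gripper_force: 6.3
```

```bash
python3 st.py
```

```text
16.7 world [594.4 -46.5  93.2] chest [-36.9  -0.3  93.2] [-1.7999e+02 -8.0000e-02 -1.6510e+01] F [-4.2 -0.3 12.4] 0.2499866639654699
```

Shut: it stops at z = 93.2 mm with the force rising. I hold briefly, lift clear and look.

Emit:
move_arm:
  plan:
    - {"tx": 0, "ty": 0, "tz": 0, "wx": 0, "wy": 0, "wz": 0}
    - {"tx": 0, "ty": 0, "tz": 0, "wx": 0, "wy": 0, "wz": 0}
    - {"tx": 0, "ty": 0, "tz": 0, "wx": 0, "wy": 0, "wz": 0}
    - {"tx": 0, "ty": 0, "tz": -0.5, "wx": 0, "wy": 0, "wz": 0}
    - {"tx": 0, "ty": 0, "tz": -2, "wx": 0, "wy": 0, "wz": 0}
    - {"tx": 0, "ty": 0, "tz": -3, "wx": 0, "wy": 0, "wz": 0}
    - {"tx": 0, "ty": 0, "tz": -3, "wx": 0, "wy": 0, "wz": 0}
    - {"tx": 0, "ty": 0, "tz": -3, "wx": 0, "wy": 0, "wz": 0}
    - {"tx": 0, "ty": 0, "tz": -3, "wx": 0, "wy": 0, "wz": 0}
    - {"tx": 0, "ty": 0, "tz": -2, "wx": 0, "wy": 0, "wz": 0}
    - {"tx": 0, "ty": 0, "tz": 0, "wx": 0, "wy": 0, "wz": 0}
    - {"tx": 0, "ty": 0, "tz": 0, "wx": 0, "wy": 0, "wz": 0}

```text
time_s: 17.7
ee_pos: [594.7, -46.5, 256.8]
ee_rot: [-180.0, -0.1, -16.5]
force: [-0.4, 0.0, -0.6]
gripper_width: -0.1
gripper_force: 0.0
```

```bash
python3 st.py; python3 - <<'E'
from workcell import grab_frame
import cv2
f=grab_frame("side")
x,y,w,h=195,72,180,135
cv2.imwrite("pics/side2c.png",cv2.resize(f["color"][y:y+h,x:x+w,::-1],(800,600),interpolation=cv2.INTER_CUBIC))
E
```

```text
17.7 world [594.7 -46.5 256.8] chest [-3.660e+01 -2.000e-01  2.568e+02] [-1.7998e+02 -1.5000e-01 -1.6510e+01] F [-0.4  0.  -0.6] -0.0710201343753008
```

View pics/side2c.png

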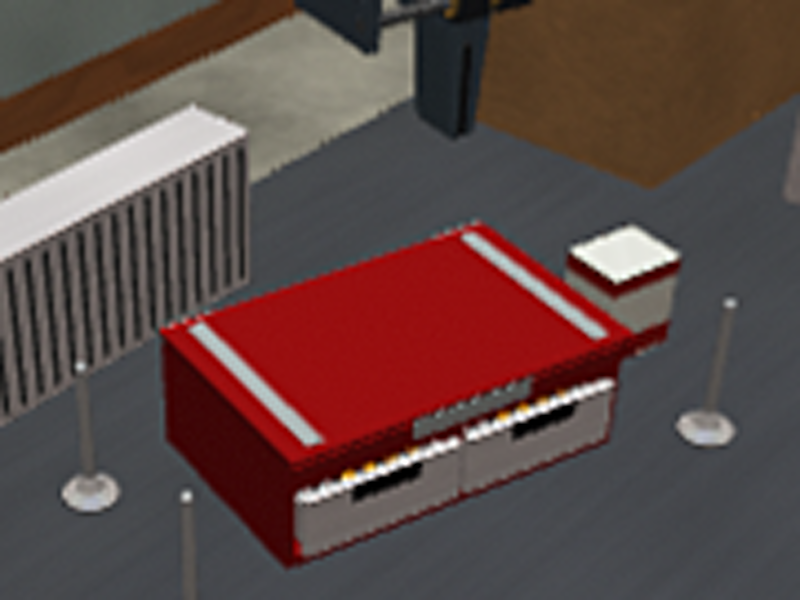

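The picture shows the lid flat on the rim, the drawers flush at (297,497)–(612,383), and the valves and carton where they stood.

```bash
python3 -c "
from workcell import env
print(env.job_done())"
```

```text
the job is handed in; nothing more can be done
None
```

I pushed both drawers home and then eased the lid shut; the last picture shows the lid flat, the chest where it was, and the visible valves and carton standing. I handed the job in at about 18 s, and no verdict was returned.

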